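Fit the quick-release plate and raise the camera column to its second stop

TASK

Get the camera column ready for filming: lay the small quick-release plate (one screw stud) stud up and fully home in the pocket on the column's head and let go of it while the column is still down, then take the head so that the release in its side is squeezed in, and draw the column up past its first stop to the second, which is as far as it goes. Finish there still holding the head up with the release squeezed right in and the plate flat in its pocket, because I will tighten the clamp collar while you hold. Leave the other things on the table where they are.

Things in the scene. Friction and masses are not known exactly. Their poses are not given: they have to be found in the camera images.
- plate: Small quick-release plate, loose on the table, stud up: a block 40 mm (its x) by 32 mm (its y) by 14 mm thick, aluminium with a 4 mm black rubber pad on top, and one steel screw stud (6.4 mm across, 10 mm high) in the middle of the pad; the lowest 3 mm bevelled in by 1.5 mm all round. 70 g. Origin: centre of its underside; z up, along the stud. It may go in either way round.
- head: Aluminium head on top of the telescoping column: a block 54 mm (its x) by 46 mm (its y) by 34 mm high, with a rectangular pocket in its top and the release in its +y side. Origin: centre of its underside, on the column's axis, 135 mm above the table while the column is down; z up. It goes straight up and down with the column and does not turn. Head and inner tube: about 0.45 kg, 1 N of friction.
- stand: The rest of the column, fixed to the table, axes as the head's. Origin: on the table, on the column's axis. Round foot 150 mm across and 16 mm high, outer tube 33 mm across, and at its top a clamp collar 38 mm across that ends 131 mm above the table, with a thumbscrew out to 44 mm from the axis along +x, 121 mm up. The inner tube is 23 mm across.
- pocket (a point): Centre of the pocket's floor, 29 mm above the head's origin, axes as the head's. The pocket is 44 mm (x) by 36 mm (y) and 5 mm deep, so the seated plate stands 9 mm out of it, with the stud 10 mm more.
- release_face (a point): Middle of the outer face of the release: a black ribbed tab 26 mm wide (along the head's x) and 18 mm high in the middle of the head's +y side, 13 mm above its underside, standing out 7 mm when free. It goes in along the head's -y. Over tab and head: 53 mm in y when free, 48 mm fully in; fingers closed on the tab and on the face across from it squeeze it.
- release (a joint): How far the release is squeezed in: 0 free, 0.005 m fully in. It is sprung (3 N to start, 8 N fully in). Squeezed in by more than 4 mm it draws the catch and the column slides freely; let go, the sprung catch drops into a stop's hole, or between the stops rubs in the tube so that the column stays there or sinks to the stop below.
- column (a joint): How far the column is drawn out, upwards: 0 down (caught there at the start), 0.045 m the first stop, 0.090 m the second stop, which is the end of its travel. While the release is squeezed it passes the first stop without catching, and sinks back by its own weight if it is not held up.
- long_plate: Another quick-release plate, too long for the pocket: 72 by 38 by 14 mm with two studs. Not needed. Origin: centre of its underside.
- tube_big: Big paint tube lying on the table, about 135 mm long plus its cap, 42 mm across at the shoulder. Origin on the table under its middle, x towards its cap. Not needed.
- tube_a: Small paint tube lying on the table, 85 mm long plus its cap, 25 mm across. Origin on the table under its middle, x towards its cap. Not needed.
- tube_b: Another small paint tube like it, on the robot's side of the column. Not needed.
- bottle: Clear bottle with a white cap standing on the table, 60 mm across, 150 mm high. Origin: centre of its underside. Not needed.
- tub: White plastic tub with a lid standing on the table, 100 mm across, 76 mm high. Origin: centre of its underside. Not needed.
- camera: Compact camera standing on the table, 112 mm wide (its y), 66 mm high, 40 mm deep plus a 30 mm lens towards its -x. Origin: centre of its underside. Not needed.
Mind the look-alikes: they are no part of the job. Leave any purple or turquoise look-alike of the plate alone.

How it is judged:
On the way, in this order (a step that is already met when the one before it is completed fails the run):
1. the small plate lies stud up and fully home in the head's pocket, let go, with the column still down (horizontal distance between plate and pocket below 0.0035 m and z of plate in the frame of pocket between -0.002 and 0.002 m and angle between plate's own z axis and vertical below 0.06 rad and angle between the x axis of plate and the x axis of pocket, either way round below 0.12 rad and value of joint column below 0.005 m and contact force between the fingers and plate below 0.05 N), for 0.2 s.
2. with the release squeezed, the column is drawn up past its first stop (value of joint release above 0.0035 m and value of joint column above 0.05 m and contact force between the fingers and head above 2 N).
At the end, for the whole second after the job is handed in: Column at the second stop (over 86 of 90 mm) and still, held by the fingers on the head (over 3 N) with the release over 4 mm in; the small plate stud up in the pocket: within 3.5 mm of its middle, 2 mm of its floor, 0.06 rad of level, 0.12 rad of its direction (value of joint column above 0.086 m and velocity of joint column between -0.01 and 0.01 m/s and value of joint release above 0.004 m and contact force between the fingers and head above 3 N and horizontal distance between plate and pocket below 0.0035 m and z of plate in the frame of pocket between -0.002 and 0.002 m and angle between plate's own z axis and vertical below 0.06 rad and angle between the x axis of plate and the x axis of pocket, either way round below 0.12 rad); the arm keeps its last pose, push and grip.
It fails at once if another thing on the table is pushed away (more than 30 mm) (distance of any of long_plate, tube_big, tube_a, tube_b, bottle, tub, camera from where it was at the start of the episode above 0.03 m).
It also fails if it takes over 51 s, if anything falls off the work surface, if the arm or the gripper's body presses on something with over 40 N, if the wrist force passes 120 N, or if a joint passes its speed limit or range.

ROBOT

A 7-joint arm with a two-finger parallel gripper is mounted at the origin on the work surface. World frame = base frame: x ahead of the robot, y to its left, z up, the work surface at z = 0. Lengths are in m, angles in rad, forces in N, time in s.
With the tool pointing down it reaches from about 0.425 to 0.925 m from the base axis. Payload 6.8 kg.
Tool frame: the origin (TCP) lies between the finger pads; the fingertips stand 22 mm ahead of it and the grasp point (between the pads) lies 3 mm ahead of it; z points along the fingers, y is the direction in which the jaws open and shut (so a half turn about z gives the same grasp; the last joint's range is limited). The gripper opens to 85 mm and grips with 20 to 120 N. Pads are 22 mm wide; open, the fingers measure 114 mm over their backs; the gripper's body (76 mm by 85 mm) begins 54 mm behind the grasp point. The pads swing forward as they close: fully open they stand 13 mm farther back than shut.
Start: joints at [1.021, 0.477, 0.022, 1.555, -0.011, 1.109, -0.083], TCP at [0.289, -0.61, 0.253] pointing down, gripper open.
Joint ranges: [-2.96, 2.96], [-0.34, 2.1], [-1.41, 1.46], [0.24, 2.44], [-1.37, 4.51], [0.17, 1.92], [-2.96, 2.96]. Speed limits (rad/s): [2.39, 2.39, 3.14, 3.14, 3.14, 3.14, 3.14].

INTERFACE

Orientations are given as a unit quaternion [w, x, y, z].
In Python, from station import bot gives the robot as it stands. The module is installed in compiled form; this text tells all that it offers.
- The arm moves only by the tool drive_tool, never from a script. Its argument "series" is one flat list of numbers, 7 for each row, row after row: the opening, from -1 (shut) to 1 (fully open), then the shift along the tool's x, y, z in mm, then the turn, a rotation vector about the tool's x, y, z in rad. In form: [jaw, x, y, z, wx, wy, wz, jaw, x, y, z, wx, wy, wz, ...]. A call has 1 to 12 rows; each row shifts and turns the commanded pose from where the row before left it, along the tool's axes as they then stand; what a row does not reach is not made up. A row lasts 1/8 s, in which the tool goes at most 62.5 mm and 10.7 degrees, less where a joint would pass 70% of its speed; a pose out of reach is approached as far as the arm can. A call with a gripper value outside its range is refused whole. The fingers move at their own pace and stop on an object; "force" is the grip in N (left out, the last holds). Time passes only in rows, so rows that do not move let the fingers close. It gives the time, the measured TCP pose, the force and the opening at its end, in the units of the state.
- bot.get_obs(): the state, without advancing time (a new reading comes with each control period).
- bot.read_camera(name): name is "scene" or "top" or "wrist"; returns a dict with "pixels" (420x560x3 uint8, blue, green, red), "camera_matrix" (3x3 intrinsics, pixels), "rvec" (rotation vector, rad) and "tvec" (3), from world to camera coordinates, as OpenCV has them. Camera axes: x right, y down, z forward; pixel columns grow to the right and rows downward; lengths in m; the calibration is good to about 2 mm. A picture is of the moment at which its call begins. There is no depth.
- bot.hand_in(): hands the job in, once; it reports no verdict.
The state is a dict: "t": time; "q": joint angles; "joint_vel": joint speeds; "joint_torque": joint torques, N m; "eef_pos": TCP position; "tool_rot": TCP orientation; "contact_force": force on the tool from outside, world axes, zero at the start; "torque": the same for the moment, N m; "gripper_width": opening from 0.0 (shut) to 1.0 (fully open).
Only numpy, scipy, OpenCV 4.12 (cv2) and the standard library are available. Lean on these libraries where they do the work, as an engineer would, in place of code of your own. Each camera call takes 0.05 s, during which the arm holds its last target. There are 200 camera calls.

## Working session

There is one attempt and no reset: what is moved stays moved. The work goes in short steps, Python scripts to look and compute and a tool call to move; the robot and the scene stay as the last step left them, time stands still between calls to the robot, and variables do not carry over. Pictures are saved under pics/ and viewed, about 8 in all and at most 12, crops included, and the job is handed in when it is done.

Besides the shell and the picture viewer there is one more tool, called after "Call:" as name(argument=value, ...) on one line, values as JSON. drive_tool: Moves the arm, as the interface text tells. Its arguments: {"type":"object","properties":{"series":{"type":"array"},"force":{"type":"number"}},"required":["series"]}

```bash
mkdir -p pics
cat > h.py <<'E'
import numpy as np, cv2
from station import bot
from scipy.spatial.transform import Rotation as R
def cam(n,f=None):
    c=bot.read_camera(n)
    if f: cv2.imwrite('pics/'+f,c['pixels'])
    np.savez('pics/'+n+'_cal.npz',K=c['camera_matrix'],r=c['rvec'],t=c['tvec'],p=c['pixels'])
    return c
def ray(n,uv,z):
    d=np.load('pics/'+n+'_cal.npz');Rm=cv2.Rodrigues(d['r'])[0];t=d['t'].reshape(3)
    o=-Rm.T@t; v=Rm.T@np.linalg.inv(d['K'])@np.array([uv[0],uv[1],1.]);return o+v*(z-o[2])/v[2]
def proj(n,P):
    d=np.load('pics/'+n+'_cal.npz');return cv2.projectPoints(np.array(P,float).reshape(-1,3),d['r'],d['t'],d['K'],None)[0].reshape(-1,2)
E
python3 - <<'E'
from h import *
a=cam('top','top0.png');b=cam('scene','scene0.png');c=cam('wrist')
o=bot.get_obs();print(o['t'],o['eef_pos'],o['tool_rot'],o['contact_force'])
for n in('top','scene','wrist'):
    print(n,ray(n,(280,210),0))
    d=np.load('pics/'+n+'_cal.npz');print(-cv2.Rodrigues(d['r'])[0].T@d['t'].reshape(3),d['K'][0,0])
E
```

```text
0.15 [ 0.28840844 -0.60982355  0.25254067] [-6.79512432e-04  9.75697638e-01  2.19120090e-01 -2.10286124e-04] [-0.5812534   0.12209833 -0.40350195]
top [0.56998112 0.03860893 0.        ]
[0.4920982  0.00385275 1.17735301] 399.668535739082
scene [0.52438019 0.07044158 0.        ]
[ 0.98830215 -0.50021947  0.89619106] 426.0757318516294
wrist [ 0.24946054 -0.62687049  0.        ]
[ 0.36191194 -0.57602705  0.37262993] 338.2008969686979
```

View pics/top0.png

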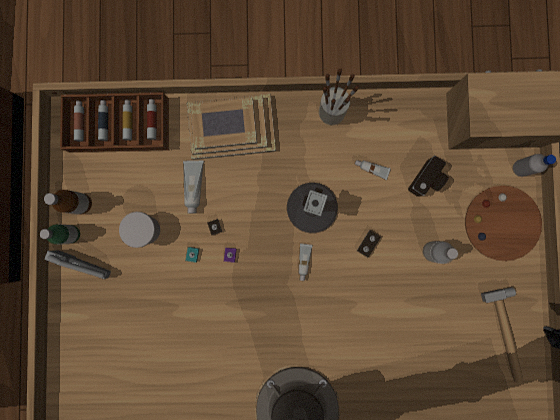

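View pics/scene0.png

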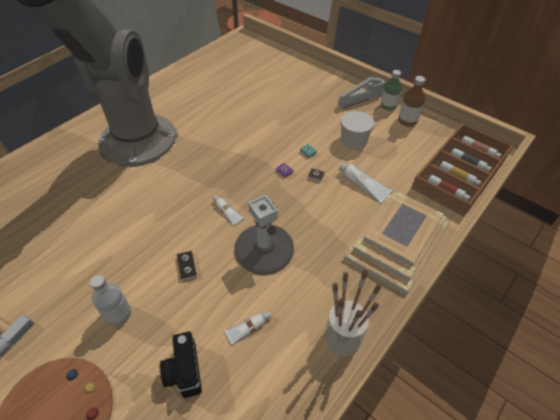

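Top view (+x up, +y left): one-stud black plate at (215,227). Look-alikes are turquoise (192,255), purple (231,255) and the long two-stud plate (369,243). The column head is at (315,203). By the description I choose (215,227), and I'll check it and the head in a close crop.

Run:
```python
from h import *
t=cv2.imread('pics/top0.png');s=cv2.imread('pics/scene0.png')
def c(im,x,y,w,h,k): return cv2.resize(im[y:y+h,x:x+w],None,fx=k,fy=k,interpolation=cv2.INTER_CUBIC)
A=np.hstack([c(t,198,212,33,30,12),c(t,295,182,33,30,12)][:2])
B=np.hstack([c(s,298,160,33,20,12),c(s,240,190,44,40,9)[:240*1+120][:360]][:1]+[c(s,242,192,40,34,9)[:240]*1])
w=min(A.shape[1],B.shape[1])
im=np.clip(np.vstack([A[:,:w],B[:240,:w]]).astype(float)*1.8,0,255).astype('uint8');print(im.shape);cv2.imwrite('pics/crop0.png',im)
```

```text
(600, 756, 3)
```

View pics/crop0.png

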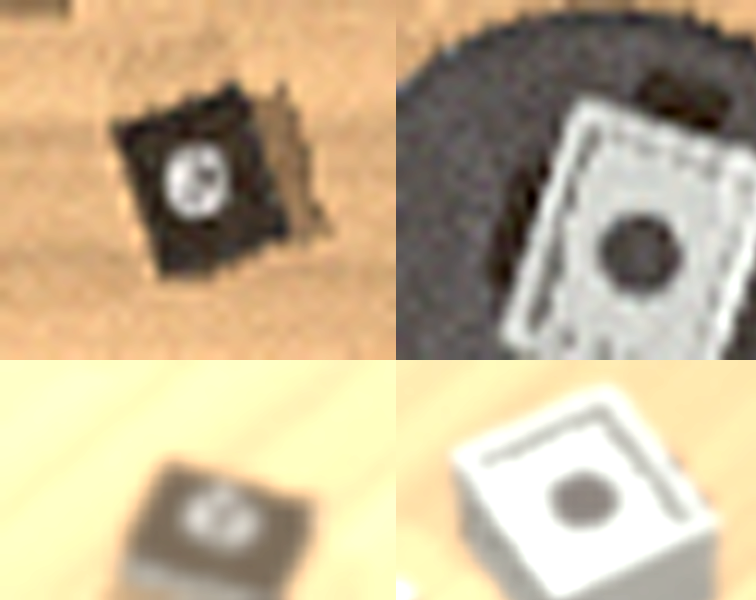

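The crop confirms it: the plate at (215,227) is black with one stud and an aluminium edge. The head shows the pocket, the release tab on its left (+y) side and the thumbscrew at the top (+x). Next I work out poses and the first hover.

```bash
cat >> h.py <<'E'
def down(yawy):  # tool down, jaw axis y at world angle yawy(deg)
    a=np.deg2rad(yawy); y=np.array([np.cos(a),np.sin(a),0]); z=np.array([0,0,-1.]); x=np.cross(y,z)
    return np.column_stack([x,y,z])
def Rt(o): q=o['tool_rot']; return R.from_quat([q[1],q[2],q[3],q[0]]).as_matrix()
def delta(P,yawy,o=None):
    o=o or bot.get_obs(); Rc=Rt(o); 
    d=Rc.T@(np.array(P)-o['eef_pos'])*1e3; w=R.from_matrix(Rc.T@down(yawy)).as_rotvec()
    print('t',round(o['t'],2),'pos',o['eef_pos'].round(4),'d(mm, cur axes)',d.round(1),'w',w.round(4),'F',np.round(o['contact_force'],1),'g',o['gripper_width'])
E
python3 - <<'E'
from h import *
pl=[(115,125),(237,82),(290,238),(165,278)]
P=np.array([ray('top',(198+(u-0)/12-.5,212+v/12-.5),.014)[:2] for u,v in pl]);print(P.round(4),P.mean(0))
e=(P[0]+P[1]-P[2]-P[3]);py=np.degrees(np.arctan2(e[1],e[0]));print('plate yaw',py)
H=np.array([ray('top',(295+(u-396)/12-.5,182+v/12-.5),.169)[:2] for u,v in [(580,100),(755,148),(508,340)]]);print(H.round(4),(H[1]+H[2])/2)
e=H[0]-H[2];print('head yaw',np.degrees(np.arctan2(e[1],e[0])))
hc=ray('top',(295+(641-396)/12-.5,182+256/12-.5),.164);print('hole',hc)
delta([*P.mean(0),.17],90+py)
E
```

```text
[[0.5381 0.2519]
 [0.548  0.222 ]
 [0.5098 0.2094]
 [0.5007 0.2399]] [0.52414242 0.23077859]
plate yaw 18.03437807089147
[[ 0.6086 -0.0428]
 [ 0.5977 -0.0795]
 [ 0.5581 -0.0266]] [ 0.57792805 -0.05304684]
head yaw -17.785460763389107
hole [ 0.5757531  -0.05526421  0.164     ]
t 0.15 pos [ 0.2884 -0.6098  0.2525] d(mm, cur axes) [ 572.5 -659.    83.4] w [-3.0000e-04 -2.1000e-03 -3.0145e+00] F [-0.6  0.1 -0.4] g 0.9986182280977861
```

Call:
drive_tool(series=[1,38,-44,0,0,0,0,1,38,-44,0,0,0,0,1,38,-44,0,0,0,0,1,38,-44,0,0,0,0,1,38,-44,0,0,0,0,1,38,-44,0,0,0,0,1,38,-44,0,0,0,0,1,38,-44,0,0,0,0,1,38,-44,0,0,0,0,1,38,-44,0,0,0,0,1,38,-44,0,0,0,0,1,38,-44,0,0,0,0], force=40)

```text
t: 1.65
eef_pos: [0.4753, 0.0637, 0.2534]
tool_rot: [0.0, 0.976, 0.219, 0.0]
contact_force: [0.8, -0.7, 0.5]
gripper_width: 1.002
```

Call:
drive_tool(series=[1,38,-44,20,0,0,0,1,38,-44,20,0,0,0,1,38,-44,20,0,0,0,1,0,0,20,0,0,0.127,1,0,0,0,0,0,0,1,0,0,0,0,0,0])

```text
t: 2.4
eef_pos: [0.522, 0.2294, 0.1738]
tool_rot: [0.0, 0.988, 0.157, 0.0]
contact_force: [0.0, 0.2, 0.6]
gripper_width: 1.002
```

Run:
```python
from h import *
delta([.5241,.2308,.17],108-180)
c=cam('wrist')
im=cv2.resize(c['pixels'],None,fx=1.4,fy=1.4,interpolation=cv2.INTER_CUBIC);cv2.imwrite('pics/w1.png',im)
print(proj('wrist',[[.5241,.2308,.014]])*1.4)
```

```text
t 2.4 pos [0.522  0.2294 0.1738] d(mm, cur axes) [ 2.4 -0.7  3.8] w [ 0.0005 -0.0003  0.0017] F [0.  0.2 0.6] g 1.0015242914042752
[[391.11773931 272.17114493]]
```

View pics/w1.png

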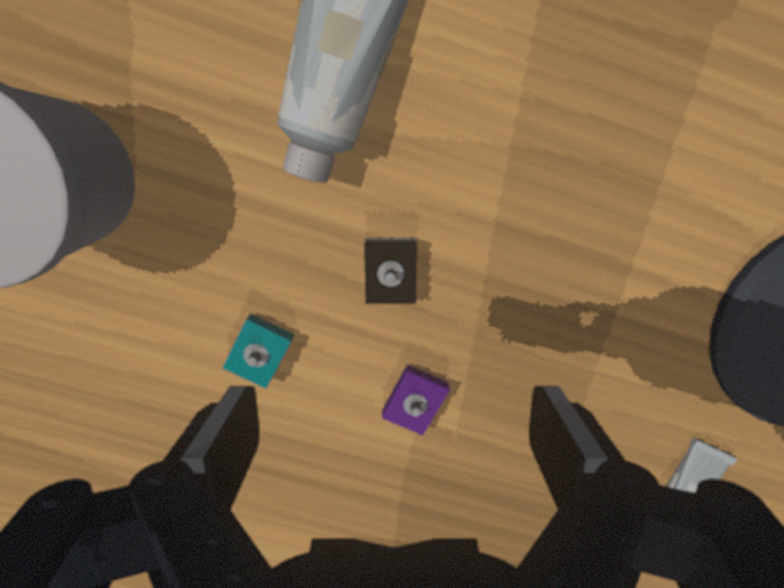

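Wrist view: the plate is centred at (391,271), predicted (391,272), with its edges parallel to the image. So the pose is within about 1 mm and the jaws are aligned. Purple (415,400) and turquoise (258,352) are clear of the fingers. I go down and grip high on the plate.

Call:
drive_tool(series=[0.4,2.4,-0.7,30,0,0,0,0.4,0,0,40,0,0,0,0.4,0,0,40,0,0,0,0.4,0,0,24,0,0,0,0.4,0,0,13.8,0,0,0,0.4,0,0,0,0,0,0,-1,0,0,0,0,0,0,-1,0,0,0,0,0,0,-1,0,0,0,0,0,0,-1,0,0,0,0,0,0,-1,0,0,0,0,0,0], force=40)

```text
t: 3.82
eef_pos: [0.5248, 0.232, 0.027]
tool_rot: [-0.0, 0.988, 0.157, 0.001]
contact_force: [-0.8, -0.5, 6.6]
gripper_width: 0.362
```

Run:
```python
from h import *
o=bot.get_obs();print(o['eef_pos'],o['gripper_width']*85,o['contact_force'])
c=cam('wrist');s=cam('scene')['pixels']
im=c['pixels'][180:400,150:420];a=cv2.resize(im,(540,440),interpolation=cv2.INTER_CUBIC)
u,v=proj('scene',[[.524,.231,.02]])[0].astype(int);print(u,v)
b=cv2.resize(s[v-30:v+25,u-16:u+16],(256,440),interpolation=cv2.INTER_CUBIC)
cv2.imwrite('pics/g1.png',np.clip(np.hstack([a,b])*1.5,0,255).astype('uint8'))
```

```text
[0.52478952 0.23197115 0.02701115] 30.745040874704088 [-0.84996227 -0.52853553  6.62048189]
315 172
```

View pics/g1.png

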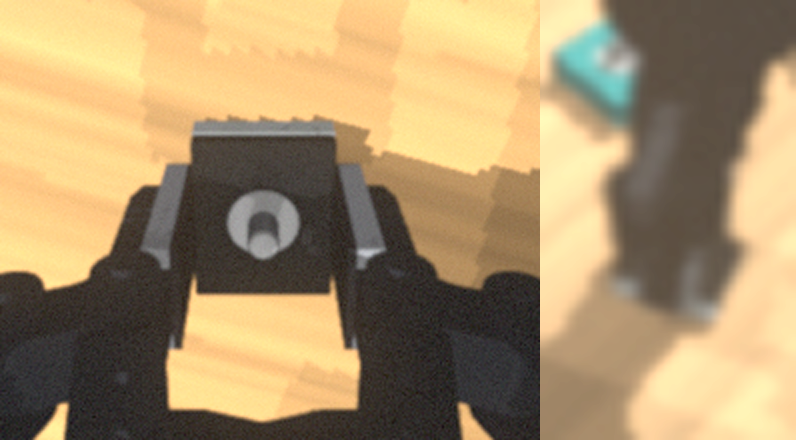

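The plate is held evenly between the fingertips, stud at (263,245) and square. I lift it, carry it and turn it to a point just short of the head, to measure the head from close by.

Call:
drive_tool(series=[-1,0,0,-25,0,0,0,-1,0,0,-60,0,0,0,-1,0,0,-60,0,0,0,-1,0,0,-58,0,0,0,-1,-19.2,49.5,0,0,0,0,-1,-19.2,49.5,0,0,0,0,-1,-19.2,49.5,0,0,0,0,-1,-19.2,49.5,0,0,0,0,-1,-19.2,49.5,0,0,0,0])

```text
t: 5.05
eef_pos: [0.5088, -0.0352, 0.2292]
tool_rot: [0.0, 0.988, 0.157, 0.001]
contact_force: [0.4, 0.5, -1.2]
gripper_width: 0.359
```

Call:
drive_tool(series=[-1,0,0,0,0,0,0.156,-1,0,0,0,0,0,0.156,-1,0,0,0,0,0,0.156,-1,0,0,0,0,0,0.157,-1,0,0,0,0,0,0,-1,0,0,0,0,0,0])

```text
t: 5.8
eef_pos: [0.5091, -0.0334, 0.2288]
tool_rot: [-0.0, 0.988, -0.153, 0.0]
contact_force: [0.5, 0.6, 0.5]
gripper_width: 0.36
```

Run:
```python
from h import *
delta([.577,-.054,.23],-107.8)
c=cam('wrist')
cv2.imwrite('pics/w2.png',np.clip(1.4*cv2.resize(c['pixels'],None,fx=1.4,fy=1.4,interpolation=cv2.INTER_CUBIC),0,255))
print(proj('wrist',[[.577,-.054,.164]])*1.4)
```

```text
t 5.8 pos [ 0.5091 -0.0334  0.2288] d(mm, cur axes) [70.9 -0.9 -1.2] w [-0.0001 -0.0004  0.0037] F [0.5 0.6 0.5] g 0.36010647398615175
[[388.96629262 166.58655757]][ WARN:0@1.936] global loadsave.cpp:1063 imwrite_ Unsupported depth image for selected encoder is fallbacked to CV_8U.
```

View pics/w2.png

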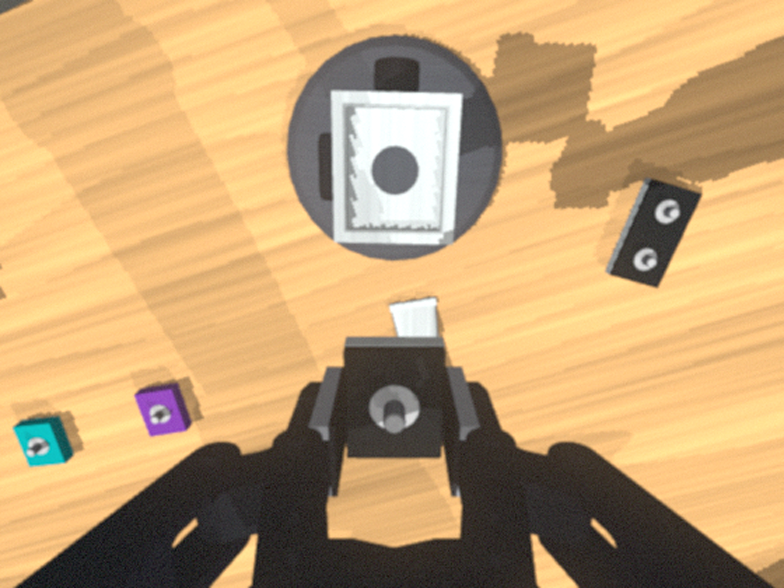

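Run:
```python
from h import *
from scipy.optimize import least_squares
c=1.4
def fit(pts,obs,z,x0):
    pts=np.array(pts,float);obs=np.array(obs,float)/c
    def f(p):
        co,s=np.cos(p[2]),np.sin(p[2])
        P=np.column_stack([p[0]+co*pts[:,0]-s*pts[:,1],p[1]+s*pts[:,0]+co*pts[:,1],z+pts[:,2]])
        return (proj('wrist',P)-obs).ravel()*c
    r=least_squares(f,x0);print(r.x[:2].round(4),np.degrees(r.x[2]).round(2),r.fun.round(1));return r.x
h=[[.027,.023,.169],[.027,-.023,.169],[-.027,-.023,.169],[-.027,.023,.169],[0,0,.164]]
H=fit(h,[(331,91),(462,95),(453,246),(335,241),(395,170)],0,[.577,-.054,-.31])
o=bot.get_obs();zt=o['eef_pos'][2]-.027
p=[[.02,.016,.014],[.02,-.016,.014],[-.02,-.016,.014],[-.02,.016,.014]]
P=fit(p,[(346,347),(444,346),(440,457),(349,457)],zt,[.509,-.033,-.31])
d=Rt(o).T@np.append(H[:2]-P[:2],0);print('shift tool mm',d*1e3,'yaw world',np.degrees(H[2]-P[2]))
# combine with top view
a=cv2.imread('pics/top0.png')
print(proj('top',[[*H[:2],.164]]), 'obs',295+(641-396)/12-.5,182+256/12-.5)
```

```text
[ 0.5748 -0.0557] -19.02 [ 0.5 -0.3  0.6 -0.9 -0.2 -0.8 -1.1  1.3  0.1  0.9]
[ 0.5088 -0.0345] -17.65 [-3.1  0.2  2.7  1.2  2.5 -0.6 -2.1 -0.6]
shift tool mm [6.92987464e+01 2.31943223e-01 2.05126726e-02] yaw world -1.3729017519602096
[[315.11253356 203.20447221]] obs 314.9166666666667 202.83333333333334
```

Call:
drive_tool(series=[-1,35,0.1,0,0,0,0.018,-1,34.3,0.1,0,0,0,0,-1,0,0,12,0,0,0,-1,0,0,12,0,0,0,-1,0,0,0,0,0,0,-1,0,0,0,0,0,0])

```text
t: 6.6
eef_pos: [0.5744, -0.0551, 0.2047]
tool_rot: [0.0, 0.987, -0.163, -0.0]
contact_force: [0.3, -0.2, 0.2]
gripper_width: 0.357
```

Run:
```python
from h import *
delta([.575,-.0556,.195],-108.7)
c=cam('wrist')['pixels'];s=cam('scene')['pixels']
a=cv2.resize(c[190:380,180:380],(460,437),interpolation=cv2.INTER_CUBIC)
u,v=proj('scene',[[.575,-.0556,.175]])[0].astype(int)
b=cv2.resize(s[v-24:v+30,u-20:u+20],(324,437),interpolation=cv2.INTER_CUBIC)
cv2.imwrite('pics/p1.png',np.clip(np.hstack([a,b])*1.4,0,255).astype('uint8'))
```

```text
t 6.6 pos [ 0.5744 -0.0551  0.2047] d(mm, cur axes) [0.7 0.2 9.7] w [ 0.      0.0001 -0.0011] F [ 0.3 -0.2  0.2] g 0.35732883431355017
```

View pics/p1.png

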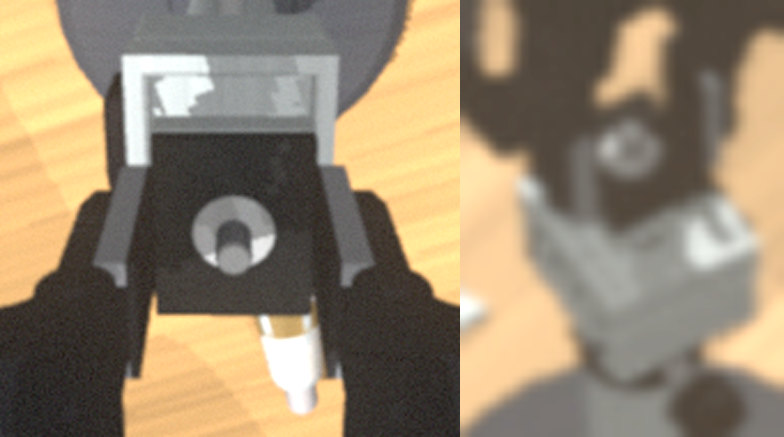

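The wrist crop shows the plate centred sideways over the pocket: plate 150–317, head rim 122–340. A quick numeric check of the along-x fit comes next.

Run:
```python
from h import *
a=np.radians(-18.7);h=np.array([.5750,-.0556]);X=np.array([np.cos(a),np.sin(a)]);Y=np.array([-X[1],X[0]])
f=lambda c,x,y,z:(proj('wrist',[[*(c+x*X+y*Y),z]])[0]-[180,190])*2.3
print('rim TL,TR',f(h,.027,.023,.169),f(h,.027,-.023,.169),'obs (122,57),(340,57)')
print('rim inner',f(h,.022,.018,.169),f(h,.022,-.018,.169),'obs (150,74),(315,74)')
o=bot.get_obs();z=o['eef_pos'][2]-.027
print('plate',f(h,.02,.016,z+.014),f(h,.02,-.016,z+.014),f(h,-.02,-.016,z+.014),f(h,0,0,z+.014),f(h,0,0,z+.024),'obs (152,133)(317,133)(314,312) stud base (233,232) top(234,258)')
```

```text
rim TL,TR [121.25962471  56.12826062] [338.25995928  55.68227873] obs (122,57),(340,57)
rim inner [145.72738305  78.16074165] [313.93819989  77.81724127] obs (150,74),(315,74)
plate [143.79585998 131.81202713] [315.16887983 131.46753582] [308.95506526 311.65838024] [229.82244739 225.4887192 ] [229.65129098 254.68111421] obs (152,133)(317,133)(314,312) stud base (233,232) top(234,258)
```

Fits within about 0.7 mm, so I trim x +0.3 and y −0.6 and lower slowly.

Call:
drive_tool(series=[-1,0.3,-0.6,5,0,0,0,-1,0,0,3,0,0,0,-1,0,0,2,0,0,0,-1,0,0,2,0,0,0,-1,0,0,0,0,0,0])

```text
t: 7.32
eef_pos: [0.5753, -0.055, 0.1923]
tool_rot: [0.0, 0.987, -0.163, -0.0]
contact_force: [0.1, 0.1, -0.5]
gripper_width: 0.36
```

Call:
drive_tool(series=[-1,0,0,1,0,0,0,-1,0,0,0,0,0,0,-0.1,0,0,0,0,0,0,-0.1,0,0,0,0,0,0,0.5,0,0,-10,0,0,0,0.5,0,0,-20,0,0,0,0.5,0,0,-20,0,0,0,0.5,0,0,0,0,0,0])

```text
t: 8.32
eef_pos: [0.5766, -0.0549, 0.2437]
tool_rot: [-0.0, 0.987, -0.163, 0.002]
contact_force: [0.5, -0.5, -0.1]
gripper_width: 0.748
```

Run:
```python
from h import *
delta([.575,-.0556,.195],-108.7)
c=cam('wrist')['pixels']
a=cv2.resize(c[170:370,170:390],(770,600)[:1]+(700,),interpolation=cv2.INTER_CUBIC)
a=cv2.resize(c[190:350,180:380],None,fx=3.7,fy=3.7,interpolation=cv2.INTER_CUBIC)
cv2.imwrite('pics/p2.png',np.clip(a*1.4,0,255).astype('uint8'))
k=3.7;A=np.radians(-18.7);h=np.array([.5750,-.0556]);X=np.array([np.cos(A),np.sin(A)]);Y=np.array([-X[1],X[0]])
f=lambda x,y,z:((proj('wrist',[[*(h+x*X+y*Y),z]])[0]-[180,190])*k).round(1)
print('rim',[f(x,y,.169) for x,y in((.027,.023),(.027,-.023),(-.027,-.023),(-.027,.023))])
print('plate seated',[f(x,y,.178) for x,y in((.02,.016),(.02,-.016),(-.02,-.016),(-.02,.016),(0,0))],f(0,0,.188))
print('1mm at plate',f(.02,.016,.178)-f(.019,.015,.178))
```

```text
t 8.32 pos [ 0.5766 -0.0549  0.2437] d(mm, cur axes) [-1.5  1.2 48.6] w [-0.0011 -0.004  -0.0019] F [ 0.5 -0.5 -0.1] g 0.7482548403679574
rim [array([234.5,  24.8]), array([518.5,  24. ]), array([508.2, 320.4]), array([246.1, 321. ])]
plate seated [array([274.6,  83.3]), array([478.6,  82.8]), array([473. , 310.1]), array([281.3, 310.5]), array([376.9, 200.2])] [376.9 226.5]
1mm at plate [-6.6 -6. ]
```

View pics/p2.png

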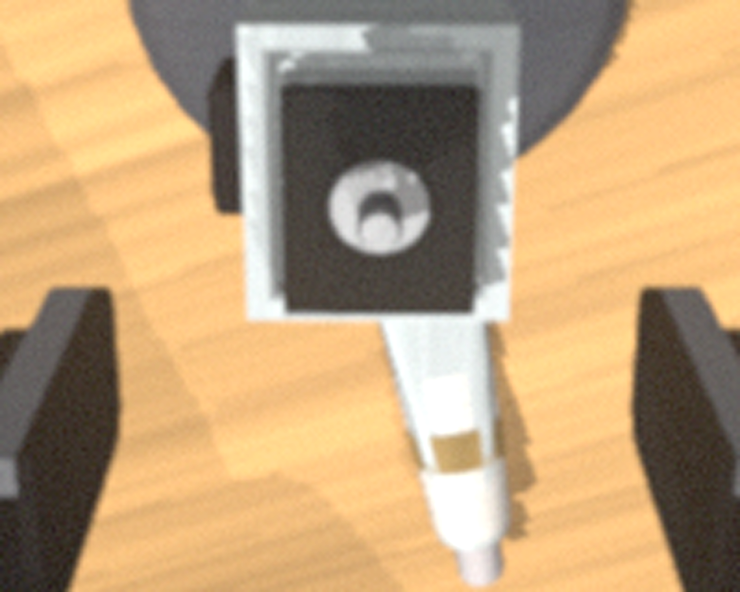

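Plate corners are (283,87),(477,86),(472,312),(287,312), within about 1 mm of the seated prediction. It is square, inside the rim and let go. Next I take the head across the release, offset 1 mm towards the tab for the squeezed width.

Call:
drive_tool(series=[0.8,0,-1,20,0,0,0,0.8,0,0,30,0,0,0,0.8,0,0,30,0,0,0,0.8,0,0,14,0,0,0,0.8,0,0,0,0,0,0])

```text
t: 9.0
eef_pos: [0.5749, -0.054, 0.1464]
tool_rot: [0.0, 0.987, -0.163, -0.001]
contact_force: [0.2, -0.8, 0.5]
gripper_width: 0.898
```

Call:
drive_tool(series=[-1,0,0,0,0,0,0,-1,0,0,0,0,0,0,-1,0,0,0,0,0,0,-1,0,0,0,0,0,0,-1,0,0,0,0,0,0,-1,0,0,0,0,0,0], force=50)

```text
t: 9.75
eef_pos: [0.5766, -0.0543, 0.1495]
tool_rot: [-0.0, 0.987, -0.164, 0.001]
contact_force: [-2.1, -2.0, 6.1]
gripper_width: 0.554
```

Run:
```python
from h import *
delta([.575,-.0556,.149],-108.7);print(bot.get_obs()['gripper_width']*85)
c=cam('wrist')['pixels'];s=cam('scene')['pixels']
a=cv2.resize(c[190:400,170:390],(460,439),interpolation=cv2.INTER_CUBIC)
u,v=proj('scene',[[.575,-.0556,.165]])[0].astype(int)
b=cv2.resize(s[v-24:v+30,u-20:u+20],(325,439),interpolation=cv2.INTER_CUBIC)
cv2.imwrite('pics/q1.png',np.clip(np.hstack([a,b])*1.4,0,255).astype('uint8'))
```

```text
t 9.75 pos [ 0.5766 -0.0543  0.1495] d(mm, cur axes) [-1.1  1.8  0.5] w [-0.0006 -0.0028 -0.0024] F [-2.1 -2.   6.1] g 0.5535619166782492
47.05276291765118
```

View pics/q1.png

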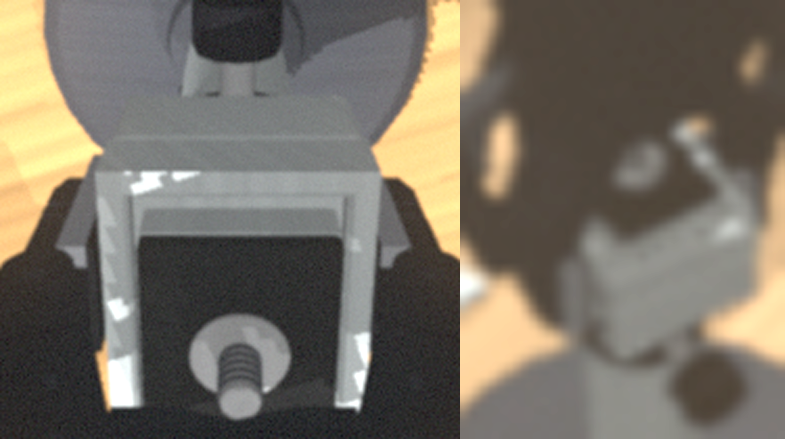

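The gripper reads 47 mm (the known 32 mm plate read 30.7), so the release is fully in. The plate lies flat, even within the rim. I draw the column up gently.

Call:
drive_tool(series=[-1,0,0,-4,0,0,0,-1,0,0,-8,0,0,0,-1,0,0,-9,0,0,0,-1,0,0,-9,0,0,0,-1,0,0,-9,0,0,0,-1,0,0,-9,0,0,0,-1,0,0,-9,0,0,0,-1,0,0,-9,0,0,0,-1,0,0,-9,0,0,0,-1,0,0,-6,0,0,0,-1,0,0,-4,0,0,0,-1,0,0,0,0,0,0])

```text
t: 11.35
eef_pos: [0.5765, -0.0543, 0.2334]
tool_rot: [-0.0, 0.987, -0.164, 0.001]
contact_force: [5.0, -1.9, -4.7]
gripper_width: 0.548
```

Call:
drive_tool(series=[-1,0,0,-2,0,0,0,-1,0,0,-2,0,0,0,-1,0,0,0,0,0,0,-1,0,0,0,0,0,0])

```text
t: 11.85
eef_pos: [0.5765, -0.0543, 0.2371]
tool_rot: [-0.0, 0.987, -0.164, 0.001]
contact_force: [5.0, -2.4, -4.6]
gripper_width: 0.55
```

Call:
drive_tool(series=[-1,0,0,-1.5,0,0,0,-1,0,0,-1.5,0,0,0,-1,0,0,0,0,0,0,-1,0,0,0,0,0,0])

```text
t: 12.35
eef_pos: [0.5765, -0.0543, 0.2396]
tool_rot: [-0.0, 0.987, -0.163, 0.001]
contact_force: [7.2, -2.4, -6.9]
gripper_width: 0.547
```

Call:
drive_tool(series=[-1,0,0,-1.5,0,0,0,-1,0,0,0,0,0,0,-1,0,0,0,0,0,0,-1,0,0,0,0,0,0])

```text
t: 12.85
eef_pos: [0.5765, -0.0543, 0.2397]
tool_rot: [-0.0, 0.987, -0.163, 0.001]
contact_force: [11.1, -2.3, -16.2]
gripper_width: 0.549
```

Run:
```python
from h import *
o=bot.get_obs();print(o['eef_pos'],o['contact_force'],o['gripper_width']*85)
c=cam('wrist')['pixels'];s=cam('scene')['pixels']
a=cv2.resize(c[190:400,170:390],(460,439),interpolation=cv2.INTER_CUBIC)
u,v=proj('scene',[[.575,-.0556,.225]])[0].astype(int)
b=cv2.resize(s[v-30:v+60,u-32:u+33],(317,439),interpolation=cv2.INTER_CUBIC)
cv2.imwrite('pics/q2.png',np.clip(np.hstack([a,b])*1.4,0,255).astype('uint8'))
print([((proj('scene',[[.575,-.0556,z]])[0]-[u-32,v-30])*4.88+[460,0]).round() for z in (.131,.221,.225)])
```

```text
[ 0.57649878 -0.054287    0.23965184] [ 11.13890191  -2.2583753  -16.16623023] 46.691371088045905
[array([623., 284.]), array([618., 156.]), array([618., 150.])]
```

View pics/q2.png

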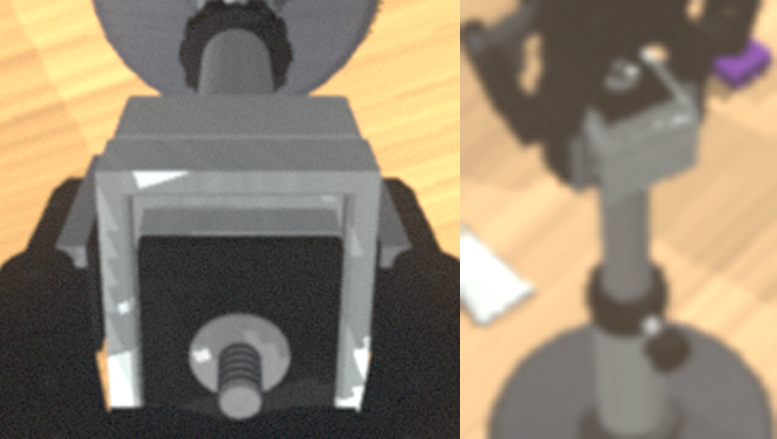

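```bash
python3 -c "
from h import *
print(bot.hand_in()); o=bot.get_obs(); print(o['t'],o['eef_pos'],o['contact_force'],o['gripper_width']*85)"
```

```text
the job is handed in; nothing more can be done
None
the job is handed in; nothing more can be done
```

I laid the small plate stud up in the pocket and let go of it with the column down. I then took the head across the release and drew the column up to its second stop. The job was handed in at about 13 s with the arm still holding the head.

**Last checks:**
- **Column:** it rose about 90 mm. When I commanded another 1.5 mm it did not move and the downward force went from about 7 to 16 N, so it is at the end of its travel.
- **Release:** the jaws read about 46.7 mm. The known 32 mm plate read about 1.3 mm low, so this matches the 48 mm fully squeezed width.
- **Plate:** the last wrist view shows it flat and square in the pocket. That view looks the same as before the lift, so the head has not slipped in the grip.

I did not press the plate down after letting go. That it is fully home rests on the images, which agree with a seated plate to about 1 mm. No check failed or disagreed. I saw no contact with the other things on the table, but I did not measure their positions again.

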